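# Set the crayon sharpener to its biggest hole

## Robot

A 6-joint arm with a two-finger parallel gripper is mounted at the origin on the work surface. World frame = base frame: x ahead of the robot, y to its left, z up, the work surface at z = 0. Lengths are in m, angles in rad, forces in N, time in s.
With the tool pointing down it reaches from about 0.35 to 0.85 m from the base axis. Payload 8.1 kg.
Tool frame: the origin (TCP) lies where the fingers leave the gripper's body, on its centre line; the fingertips stand 84 mm ahead of it and the grasp point (between the pads) lies 65 mm ahead of it; z points along the fingers, y is the line along which they close (so a half turn about z gives the same grasp; the last joint's range is limited). The gripper opens to 93 mm and grips with 3 to 60 N. Pads are 15 mm wide; open, the fingers measure 128 mm over their backs; the gripper's body (75 mm by 188 mm) begins 65 mm behind the grasp point.
Start: joints at [-1.328, 0.13, 1.488, -0, 1.523, -0.085], TCP at [0.193, -0.568, 0.303] pointing down, gripper open.
Joint ranges: [-2.96, 2.96], [-0.89, 2.26], [0.02, 2.5], [-1.34, 4.48], [0, 2.73], [-2.66, 2.66]. Speed limits (rad/s): [2.39, 2.39, 2.79, 3.14, 3.14, 3.14].

## Interface

Orientations are given as a rotation vector (axis times angle).
In Python, from plant import robot gives the robot as it stands.
- The arm moves only by the shell command python3 -m jog 'ROWS' [FORCE]. ROWS is text: rows parted by semicolons, each of 5 numbers parted by spaces: the opening, from 0 (shut) to 1 (fully open), then the shift along the tool's x, y, z in m, then the turn about the tool's z in degrees. A call has 1 to 10 rows; each row shifts and turns the commanded pose from where the row before left it, along the tool's axes as they then stand; what a row does not reach is not made up. A row lasts 1/12 s, in which the tool goes at most 41.7 mm and 7.16 degrees, less where a joint would pass 70% of its speed; a pose out of reach is approached as far as the arm can. A call with a gripper value outside its range is refused whole. The fingers move at their own pace and stop on an object; FORCE is the grip in N (left out, the last holds). Time passes only in rows, so rows that do not move let the fingers close. It gives the time, the measured TCP pose, the force, the opening and the grip force at its end, in the units of the state.
- robot.read_state(): the state, without advancing time (a new reading comes with each control period).
- robot.read_camera(name): name is "side" or "top" or "wrist"; returns a dict with "color" (384x512x3 uint8, red, green, blue), "intrinsics" (3x3 intrinsics, pixels), "pose" (4x4, takes a point from camera to world coordinates); the wrist camera has in their place "tool_from_camera" (4x4, takes a point from camera to tool coordinates, whose origin is the TCP and whose axes are the flange's). Camera axes: x right, y down, z forward; pixel columns grow to the right and rows downward; lengths in m; the calibration is good to about 2 mm. A picture is of the moment at which its call begins: read the wrist's pose just before it. There is no depth.
- robot.close_job(): hands the job in; it is judged then, once.
The state is a dict: "t": time; "q": joint angles; "dq": joint speeds; "joint_torque": joint torques, N m; "tool_pos": TCP position; "orientation": TCP orientation; "force": force on the tool from outside, world axes, zero at the start; "wrist_torque": the same for the moment, N m; "opening": finger opening in m; "gripper_force": force on a finger pad.
Only numpy, scipy, OpenCV 4.12 (cv2) and the standard library are available. Lean on these libraries where they do the work, as an engineer would, in place of code of your own. Each camera call takes 0.05 s, during which the arm holds its last target. There are 200 camera calls.

## Task

The chunky crayons want sharpening: with a fingertip, lightly flick the edge of the selector dial on top of the sharpener round by its clicks until its largest hole stands at the feed arrow and the dial rests in its click there. Grip nothing: never take the dial between the fingers or straddle it with them, and do not lift or shift the other things on the table.

Things in the scene. Friction and masses are not known exactly. Their poses are not given: they have to be found in the camera images.
- sharpener: Electric sharpener fed from above, cream plastic, firm on suction feet (it cannot shift): 172 mm along its x, 112 mm along its y, flat deck 102 mm above the table. Origin: centre of its underside; -x is its front (shavings drawer). On the deck, 25 mm to the front of the origin, a black neck (radius 30 mm; 36 mm in its lowest 4 mm) carries the dial.
- arrow_tip (a point): Point of the feed arrow, a fixed black wedge 18 mm wide that stands on the deck behind the dial up to 128 mm above the table and points at the dial's axis, from 43.5 mm off in the sharpener's +x direction. Behind it a low dome, 118 mm high.
- dial: Grey selector dial, level, turns either way without end about a vertical axis, six clicks a turn (60 degrees each). Origin: on the axis at its underside, 120 mm above the table, 18 mm above the deck; top face at 132 mm. Six holes 18.5 mm from the axis, 60 degrees apart: 20 mm across (the largest, on the dial's +x axis), then counter-clockwise from above 11, 10, 9, 8, 7 mm.
- scallop (a point): The dial's edge has six lobes, 9 mm wide, round ends 40 mm from the axis, and between them six scallops, 30 mm from the axis at the bottom, about 29 mm wide, one outside each hole. This point turns with the dial: 35 mm from the axis, at half the dial's thickness (126 mm up), mid-scallop outside the largest hole. An 18 mm finger fits with some 5 mm to spare each side.
- big_hole (a point): Centre of the dial's largest hole (20 mm across), on the dial's top face, 18.5 mm from the axis; turns with the dial. In a click, some hole is at the feed arrow. A sprung detent resists with about 4 N at a lobe early in each click; past half way (30 degrees) it draws the dial on into the next click, and the damped dial does not run on. Now and then it starts balanced half way between two clicks.
- feed (a point): Fixed point on the sharpener where the hole to be used must stand: 18.5 mm from the dial's axis towards the feed arrow, at the height of the dial's top face (132 mm).
- dial_centre (a point): Fixed point on the dial's axis at the height of its top face (132 mm above the table).
- crayon_a: Chunky hexagonal wax crayon lying flat, 16 mm thick, 90 mm long along its x, near the sharpener's +y side. Leave alone. Origin: centre of its underside.
- crayon_b: The same kind of crayon lying in front of the sharpener. Leave alone. Origin: centre of its underside.
- cup: Stainless steel cup, 74 mm across, 88 mm high, open, at the sharpener's -y side. Leave alone. Origin: centre of its underside.
- stamp: Blue silicone hand stamp, 42 mm across, 59 mm high. Leave alone. Origin: centre of its underside.
- eraser: Black rubber eraser, 46 x 24 x 13 mm. Leave alone. Origin: centre of its underside.
- pencil_case: Orange plastic pencil case, 90 x 217 x 42 mm, to the robot's right. Leave alone. Origin: centre of its underside.
- caddy: Yellow polypropylene caddy, empty, 170 x 250 mm, 125 mm high with a handle bar up to 166 mm, to the robot's left; fixed in place. Origin: centre of its underside.
- door_edge (a point): Free edge of the caddy's side door (160 mm wide), which stands part open on its front side. Leave alone.
Mind the look-alikes: they are no part of the job. Leave any purple look-alike of the sharpener alone.

How it is judged:
At the end, for the whole second after the job is handed in: The dial's largest hole stands at the feed point within 3.5 mm (about 11 degrees of dial, so in its click) and the dial is at rest (horizontal distance between big_hole and feed below 0.0035 m and angular speed of dial below 0.2 rad/s); the robot touches nothing.
It fails at once if the dial is gripped or straddled: touched by the fingers while the point between them is within 15 mm of the dial's axis (horizontal distance between the grasp point and dial_centre below 0.015 m and contact force between the fingers and dial above 0.5 N).
It fails at once if the sharpener or its dial is pushed or squeezed with more than 25 N (contact force between the fingers and sharpener above 25 N).
It fails at once if a crayon, the cup, the stamp, the eraser or the pencil case is shifted or lifted by more than 15 mm (distance of any of crayon_a, crayon_b, cup, stamp, eraser, pencil_case from where it was at the start of the episode above 0.015 m).
It fails at once if the caddy's door is swung by more than 30 mm at its edge (distance of door_edge from where it was at the start of the episode above 0.03 m).
It also fails if it takes over 51 s, if anything falls off the work surface, if the arm or the gripper's body presses on something with over 40 N, if the wrist force passes 120 N, or if a joint passes its speed limit or range.

## Working session

There is one attempt and no reset: what is moved stays moved. The work goes in short steps, Python scripts to look and compute and a shell command to move; the robot and the scene stay as the last step left them, time stands still between calls to the robot, and variables do not carry over. Pictures are saved under pics/ and viewed, at most 10 in all, crops included, and the job is handed in when it is done.

```bash
ls; mkdir -p pics; python3 - <<'E'
from plant import robot
import cv2,numpy as np
s=robot.read_state();print(s['t'],s['tool_pos'],s['orientation'],s['opening'])
for n in('top','side'):
    c=robot.read_camera(n);cv2.imwrite(f'pics/{n}0.png',c['color'][...,::-1]);print(n,c['intrinsics'].tolist(),np.round(c['pose'],4).tolist())
E
```

```text
pics
0.0 [ 0.19311822 -0.56763244  0.30169613] [-3.09767545e+00 -5.12344758e-01  2.13275740e-04] 0.09321785601144832
top [[468.5680411266533, 0.0, 253.1986540811496], [0.0, 468.5680411266533, 199.56854570754308], [0.0, 0.0, 1.0]] [[-0.0247, -0.9966, 0.078, 0.2921], [-0.9995, 0.0231, -0.0212, -0.0148], [0.0193, -0.0785, -0.9967, 1.7482], [0.0, 0.0, 0.0, 1.0]]
side [[403.12373974722, 0.0, 258.5216110145088], [0.0, 403.12373974722, 188.61193971085092], [0.0, 0.0, 1.0]] [[-0.863, -0.3533, 0.3611, -0.0009], [-0.5052, 0.6014, -0.6189, 0.727], [0.0015, -0.7166, -0.6975, 0.9329], [0.0, 0.0, 0.0, 1.0]]
```

View pics/top0.png

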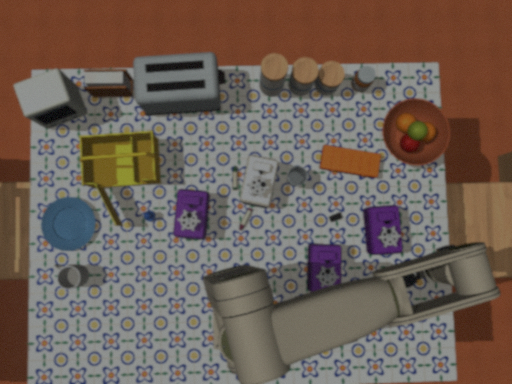

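View pics/side0.png

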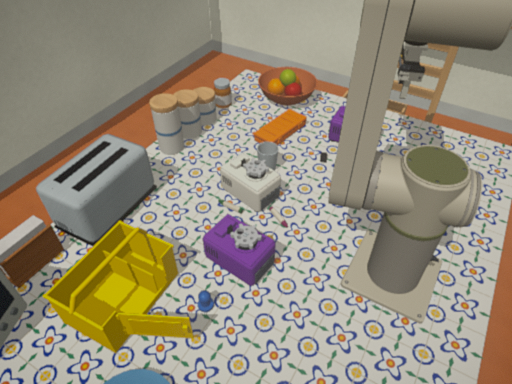

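The top view shows the cream sharpener at about (259,181), with a crayon at its left (236,177), a crayon in front (246,216), and the cup at (297,176). The purple ones are look-alikes. The side view shows the sharpener at (251,183). Next I'll zoom in on both.

```bash
python3 - <<'E'
import cv2,numpy as np
a=cv2.imread('pics/top0.png')[150:215,228:302];b=cv2.imread('pics/side0.png')[140:215,210:295]
f=lambda i:cv2.resize(i,(400,400*i.shape[0]//i.shape[1]),interpolation=cv2.INTER_CUBIC)
a,b=f(a),f(b);h=min(len(a),len(b));cv2.imwrite('pics/crop0.png',np.hstack([a[:h],b[:h]]))
E
cat > h.py <<'E'
from plant import robot
import numpy as np,cv2
from scipy.spatial.transform import Rotation as R
def ray(c,uv,z,T=None):
    T=c['pose'] if T is None else T
    d=T[:3,:3]@np.linalg.solve(c['intrinsics'],[uv[0],uv[1],1.]);o=T[:3,3]
    return o+d*(z-o[2])/d[2]
def proj(c,p,T=None):
    T=c['pose'] if T is None else T
    q=c['intrinsics']@(T[:3,:3].T@(np.asarray(p)-T[:3,3]));return q[:2]/q[2]
def wristT(c,s):
    T=np.eye(4);T[:3,:3]=R.from_rotvec(s['orientation']).as_matrix();T[:3,3]=s['tool_pos'];return T@c['tool_from_camera']
E
```

```text
(no output)
```

View pics/crop0.png

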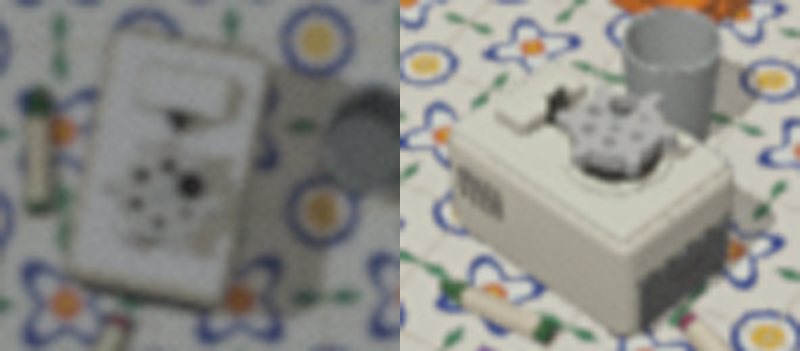

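In the crop (5.4×), the deck corners are near (118,32), (268,60), (222,303) and (72,272). The arrow is at about (180,122). The largest hole is dark at (190,185), to the right of the arrow direction. Now I'll convert these to positions.

```bash
python3 - <<'E'
from h import *
c=robot.read_camera('top');f=lambda u,v,z:ray(c,(228+(u+.5)/5.405-.5,150+(v+.5)/5.405-.5),z)
P=np.array([f(u,v,.102) for u,v in((118,32),(268,60),(222,303),(72,272))]);print(P.round(3));cen=P.mean(0);ax=P[0]+P[1]-P[2]-P[3]
print('size',np.linalg.norm(P[0]-P[3]),np.linalg.norm(P[0]-P[1]));yaw=np.arctan2(ax[1],ax[0]);print('cen',cen,'yaw',np.degrees(yaw))
d=cen-.025*np.r_[np.cos(yaw),np.sin(yaw),0];b=f(190,185,.132)
v=(b-d)[:2];print('dial',d,'arrow tip img',f(180,120,.12),'exp',d+.0435*np.r_[np.cos(yaw),np.sin(yaw),0]);print('hole',b,np.hypot(*v),'ang rel',np.degrees(np.arctan2(v[1],v[0])-yaw))
for k in ((28,95),(30,205),(118,322)):print('crayon',f(*k,.016))
print('cup rim',f(370,140,.088))
E
```

```text
[[ 0.578 -0.04   0.102]
 [ 0.557 -0.138  0.102]
 [ 0.398 -0.104  0.102]
 [ 0.421 -0.006  0.102]]
size 0.16097712120595772 0.1002539830225087
cen [ 0.48857028 -0.07222062  0.102     ] yaw -12.188660827337944
dial [ 0.46413384 -0.06694234  0.102     ] arrow tip img [ 0.51645592 -0.07878769  0.12      ] exp [ 0.50665325 -0.07612655  0.102     ]
hole [ 0.47260572 -0.08364641  0.132     ] 0.018729618372186722 ang rel -50.918368535173094
crayon [0.55046108 0.0214885  0.016     ]
crayon [0.47422672 0.02173826 0.016     ]
crayon [ 0.39232304 -0.03676717  0.016     ]
cup rim [ 0.504766   -0.20542245  0.088     ]
```

The deck centre is at about (0.489,-0.072) and the dial axis at about (0.464,-0.067). Yaw is about -12°, and the largest hole sits about -55° from the arrow, so the dial most likely needs one click CCW. I'll move in front of the dial with the fingers shut and look from there.

```bash
python3 -m jog '0 .023 -.026 0 0;0 .023 -.026 0 0;0 .023 -.026 0 0;0 .023 -.026 0 0;0 .023 -.026 0 0;0 .023 -.026 0 0;0 .023 -.026 0 0;0 .023 -.026 0 0;0 .023 -.026 0 0;0 .023 -.026 0 0' 10
python3 -m jog '0 .023 -.026 0 0;0 .023 -.026 0 0;0 .023 -.026 0 0;0 .023 -.026 0 0;0 0 0 0 -7;0 0 0 0 -7;0 0 0 0 -7;0 0 0 0 -7;0 0 0 0 -7;0 0 0 0 -7'
python3 -m jog '0 0 0 0 -7;0 0 0 0 -7;0 0 0 0 -3;0 0 0 0 0'
python3 - <<'E'
from h import *
s=robot.read_state();c=robot.read_camera('wrist');cv2.imwrite('pics/w1.png',c['color'][...,::-1])
T=wristT(c,s);print(s['tool_pos'],s['q'],s['opening'],np.round(c['tool_from_camera'],3).tolist())
M=R.from_rotvec(s['orientation']).as_matrix();print(np.degrees(np.arctan2(M[1,1],M[0,1])),proj(c,[.464,-.067,.132],T),proj(c,[.4727,-.0836,.132],T))
E
```

```text
t: 0.98
tool_pos: [0.3273, -0.2462, 0.3025]
orientation: [-3.1, -0.512, 0.0]
force: [1.5, -1.1, 0.1]
opening: 0.0306
gripper_force: 0.0
t: 1.82
tool_pos: [0.3807, -0.1196, 0.3025]
orientation: [-2.705, -1.598, 0.0]
force: [1.4, -0.6, -0.2]
opening: 0.0006
gripper_force: 0.0
t: 2.15
tool_pos: [0.3807, -0.1197, 0.3025]
orientation: [-2.442, -1.975, 0.0]
force: [0.6, 0.4, -0.4]
opening: 0.0005
gripper_force: 0.0
[ 0.38071164 -0.11967647  0.30250577] [-4.33233410e-01 -4.42708710e-01  2.00294729e+00  1.95579095e-05
  1.58176756e+00 -2.22555476e-01] 0.0005134940961326898 [[0.0, -0.965, -0.262, 0.072], [1.0, 0.0, 0.0, 0.0], [-0.0, -0.262, 0.965, -0.082], [0.0, 0.0, 0.0, 1.0]]
-12.070943139267323 [343.41220339 113.53917603] [356.67873262 131.67235397]
```

View pics/w1.png

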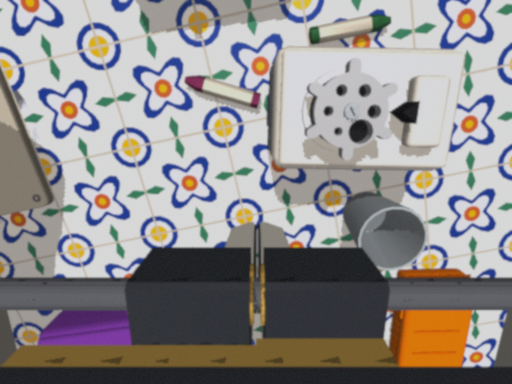

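The wrist view shows the dial centre near (350,112), the arrow tip near (392,112) and the largest hole at (361,131). That is about -60° from the arrow, in a click, so one click CCW is needed. I'll refine this using the hole blobs.

```bash
python3 - <<'E'
from h import *
s=robot.read_state();c=robot.read_camera('wrist');T=wristT(c,s)
g=cv2.cvtColor(c['color'],cv2.COLOR_RGB2GRAY)
m=np.zeros_like(g);m[80:148,318:425]=(g[80:148,318:425]<75)*255
n,l,st,ce=cv2.connectedComponentsWithStats(m)
for i in range(1,n):
    if st[i,4]>8:print(st[i],ce[i].round(1),ray(c,ce[i],.132,T).round(4),'tipx',st[i,0])
arrow=ray(c,(391,112),.128,T);print('arrow tip',arrow)
# deck outline
hsv=cv2.cvtColor(c['color'],cv2.COLOR_RGB2HSV)
for uv in((277,50),(461,50),(445,166),(274,166)):print('deck corner',ray(c,uv,.102,T).round(4))
E
```

```text
[337  86   8   8  50] [340.1  89.6] [ 0.4643 -0.0486  0.132 ] tipx 337
[359  86  10   9  62] [363.   89.9] [ 0.4819 -0.0526  0.132 ] tipx 359
[392 101  26  22 388] [406.2 111.4] [ 0.514  -0.0765  0.132 ] tipx 392
[324 107   7   7  37] [327.  110.1] [ 0.4517 -0.0619  0.132 ] tipx 324
[368 106  11  10  78] [372.6 110.5] [ 0.4876 -0.07    0.132 ] tipx 368
[349 120  22  21 328] [358.9 130. ] [ 0.4748 -0.083   0.132 ] tipx 349
[335 128   5   5  21] [337.  130.2] [ 0.4572 -0.0794  0.132 ] tipx 335
arrow tip [ 0.50364336 -0.07474098  0.128     ]
deck corner [ 0.4239 -0.0048  0.102 ]
deck corner [ 0.5784 -0.0385  0.102 ]
deck corner [ 0.5596 -0.1377  0.102 ]
deck corner [ 0.4014 -0.1032  0.102 ]
```

The hole midpoints agree to 0.2 mm: the axis is at (0.4696,-0.0659) and the yaw is about -12.4°. I'll descend in front of the dial with the closed fingers' y axis radial, 80 mm from the axis.

```bash
python3 -m jog '0 .0238 -.0014 0 0;0 .0238 -.0014 0 0;0 .0238 -.0015 0 0;0 0 0 .024 0;0 0 0 .024 0;0 0 0 .024 0;0 0 0 .0235 0;0 0 0 0 0'
python3 - <<'E'
from h import *
s=robot.read_state();c=robot.read_camera('wrist');cv2.imwrite('pics/w2.png',c['color'][...,::-1])
T=wristT(c,s);M=R.from_rotvec(s['orientation']).as_matrix();d=np.r_[.4696,-.0659,.132]
print('dial in tool',M.T@(d-s['tool_pos']),'dial px',proj(c,d,T))
X=c['tool_from_camera']
for y in(-.0175,.0175):
  for x in (-.009,.009):print(proj(c,[x,y,.084],X).round(0),end=' ')
print(s['tool_pos'],s['force'])
E
```

```text
t: 2.92
tool_pos: [0.3891, -0.0483, 0.2025]
orientation: [-2.442, -1.966, 0.007]
force: [-0.2, 0.8, -0.2]
opening: 0.0004
gripper_force: 0.0
dial in tool [-3.24296951e-05  8.28867505e-02  6.98407077e-02] dial px [407.5811393  245.97097769]
[227. 249.] [226. 221.] [285. 249.] [286. 221.] [ 0.38914548 -0.04830933  0.20246685] [-0.16529459  0.78317881 -0.23173056]
```

View pics/w2.png

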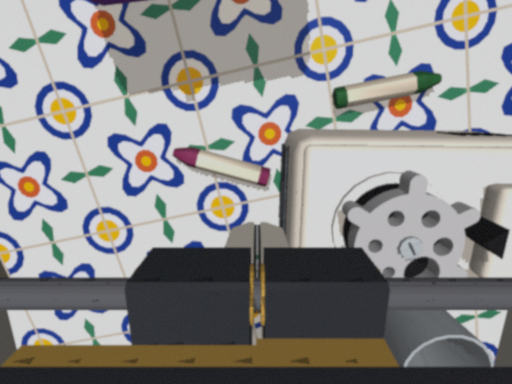

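The fingertips show at (227–286, 235). The dial screw is at (410,247), 2 px from the prediction, so the axis is about 84 mm ahead along tool y and centred in tool x. I'll slide the inner finger into the front scallop.

```bash
python3 -m jog '0 0 .007 -.001 0;0 0 .007 0 0;0 0 .006 0 0;0 0 .006 0 0;0 0 .004 0 0;0 0 .003 0 0;0 0 0 0 0;0 0 0 0 0'
python3 - <<'E'
from h import *
s=robot.read_state();c=robot.read_camera('wrist');cv2.imwrite('pics/w3.png',c['color'][150:320,200:460,::-1].repeat(3,0).repeat(3,1))
T=wristT(c,s);M=R.from_rotvec(s['orientation']).as_matrix();d=np.r_[.4696,-.0659,.132]
print('dial in tool',M.T@(d-s['tool_pos']),'dial px',proj(c,d,T),s['tool_pos'],s['force'])
E
```

```text
t: 3.63
tool_pos: [0.424, -0.0561, 0.2082]
orientation: [-2.445, -1.972, 0.0]
force: [0.8, -0.1, 0.6]
opening: 0.0003
gripper_force: 0.0
dial in tool [1.81405555e-05 4.66508305e-02 7.61306311e-02] dial px [338.32872568 241.06411982] [ 0.42404015 -0.05605407  0.20815465] [ 0.84914545 -0.07688097  0.56346358]
```

View pics/w3.png

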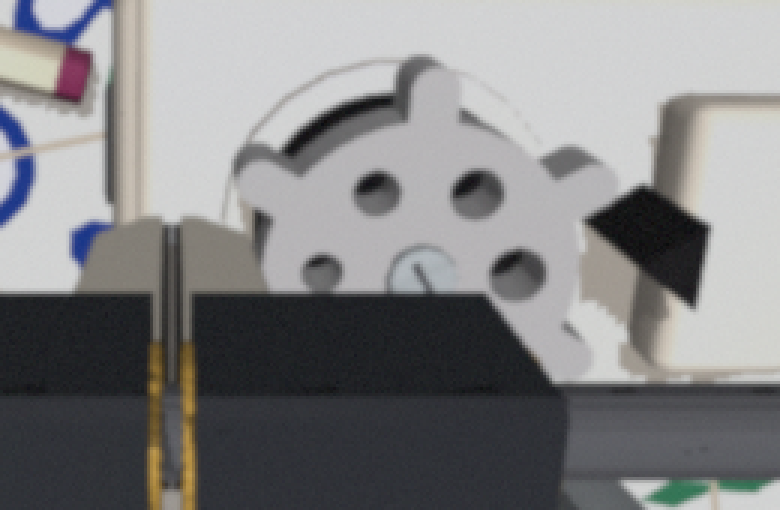

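The finger is in the front scallop, with its face at r≈30.5 mm. The screw at (341,244) puts the axis 48 mm ahead. I'll back off 2 mm, then sweep the finger CCW about the axis in 4° rows.

```bash
python3 -m jog '0 0 -.002 0 0;0 -.0035 .0001 0 -4;0 -.0035 .0001 0 -4;0 -.0035 .0001 0 -4;0 -.0035 .0001 0 -4;0 -.0035 .0001 0 -4'
python3 -m jog '0 -.0035 .0001 0 -4;0 -.0035 .0001 0 -4;0 -.0035 .0001 0 -4;0 0 0 0 0'
python3 - <<'E'
from h import *
s=robot.read_state();c=robot.read_camera('wrist');cv2.imwrite('pics/w4.png',c['color'][130:320,200:460,::-1].repeat(3,0).repeat(3,1))
M=R.from_rotvec(s['orientation']).as_matrix();d=np.r_[.4705,-.0676,.132]
print('dial in tool',M.T@(d-s['tool_pos']),s['force'])
E
```

```text
t: 4.18
tool_pos: [0.4206, -0.0727, 0.2082]
orientation: [-2.06, -2.37, -0.0]
force: [-1.9, 3.0, 2.2]
opening: 0.0008
gripper_force: 1.6
t: 4.52
tool_pos: [0.4232, -0.0834, 0.2082]
orientation: [-1.803, -2.572, 0.001]
force: [-2.8, 1.1, 2.1]
opening: 0.0007
gripper_force: 1.4
dial in tool [-0.0013002   0.04987471  0.07620376] [-2.77262525  1.12664531  2.1256354 ]
```

View pics/w4.png

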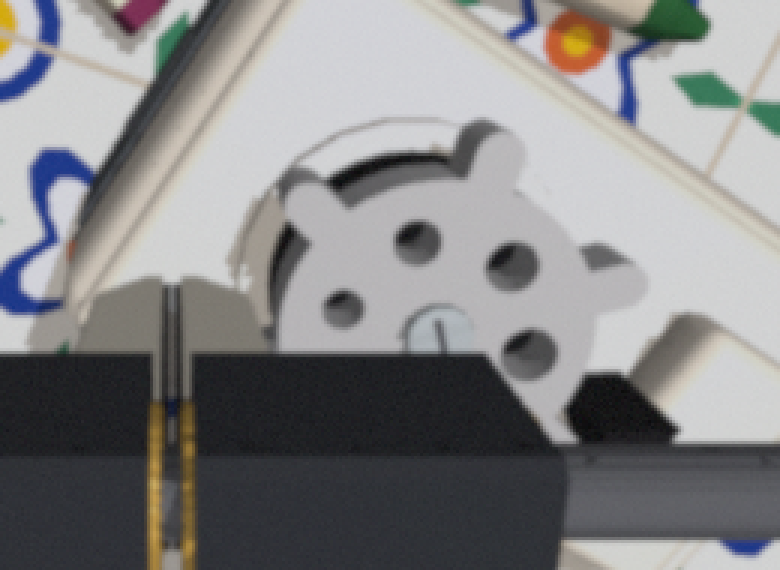

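The dial is turning with the finger and lags it by the slack, at about 3 N. The axis is still 50 mm ahead, so I'll finish the arc to 60°.

```bash
python3 -m jog '0 -.0035 .0001 0 -4;0 -.0035 .0001 0 -4;0 -.0035 .0001 0 -4;0 -.0035 .0001 0 -4;0 -.0035 .0001 0 -4;0 -.0035 .0001 0 -4;0 -.0035 .0001 0 -4;0 0 0 0 0;0 0 0 0 0'
python3 - <<'E'
from h import *
s=robot.read_state();c=robot.read_camera('wrist');cv2.imwrite('pics/w5.png',c['color'][130:320,200:460,::-1].repeat(3,0).repeat(3,1))
M=R.from_rotvec(s['orientation']).as_matrix();d=np.r_[.4705,-.0676,.132]
print('dial in tool',M.T@(d-s['tool_pos']),s['force'])
E
```

```text
t: 5.32
tool_pos: [0.437, -0.1034, 0.2082]
orientation: [1.137, 2.929, 0.0]
force: [-0.6, -0.5, 0.1]
opening: 0.0005
gripper_force: 0.0
dial in tool [-0.0005801   0.04901404  0.07618569] [-0.59703452 -0.54049008  0.09931622]
```

View pics/w5.png

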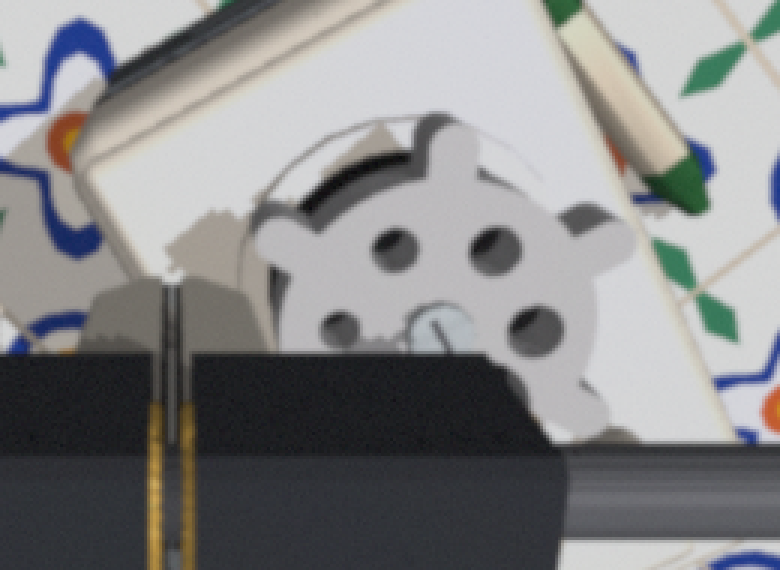

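The dial snapped on: its holes sit as before relative to the tool, the force is near 0 and the finger is centred. I'll back out, rise and check the holes.

```bash
python3 -m jog '0 0 -.01 0 0;0 0 -.015 0 0;0 0 -.015 0 0;0 0 0 -.03 0;0 0 0 -.03 0;0 -.03 0 -.03 0;0 -.03 0 0 0;0 0 0 0 0;0 0 0 0 0;0 0 0 0 0'
python3 - <<'E'
from h import *
s=robot.read_state();c=robot.read_camera('wrist');T=wristT(c,s);cv2.imwrite('pics/w6.png',c['color'][...,::-1])
print(s['tool_pos'],s['force'])
d=np.r_[.4705,-.067,.132];u=proj(c,d,T);print('dial px',u)
g=cv2.cvtColor(c['color'],cv2.COLOR_RGB2GRAY)
n,l,st,ce=cv2.connectedComponentsWithStats((g<85).astype('uint8'))
for i in range(1,n):
    p=ray(c,ce[i],.132,T)
    if 8<st[i,4]<2000 and np.hypot(*(p-d)[:2])<.06:
        v=p-d;print(st[i,4],p.round(4),np.hypot(*v[:2]).round(4),np.degrees(np.arctan2(v[1],v[0])).round(1)+12.4)
E
```

```text
t: 6.2
tool_pos: [0.4533, -0.173, 0.2969]
orientation: [-1.133, -2.928, -0.0]
force: [0.5, 0.0, 0.2]
opening: 0.0009
gripper_force: 0.0
[ 0.45334375 -0.17295057  0.29689895] [0.50121566 0.04348226 0.15927223]
dial px [369.83671612 127.30873391]
66 [ 0.4554 -0.0147  0.132 ] 0.0544 118.5
12 [ 0.4418 -0.0488  0.132 ] 0.034 160.0
11 [ 0.4385 -0.0681  0.132 ] 0.0321 -165.6
78 [ 0.4643 -0.0489  0.132 ] 0.0191 121.4
59 [ 0.4519 -0.0624  0.132 ] 0.0192 178.5
123 [ 0.4477 -0.0895  0.132 ] 0.032 -123.1
146 [ 0.5007 -0.0308  0.132 ] 0.0472 62.6
41 [ 0.4573 -0.08    0.132 ] 0.0186 -123.1
93 [ 0.4824 -0.053   0.132 ] 0.0184 62.199999999999996
366 [ 0.4876 -0.0705  0.132 ] 0.0175 0.8000000000000007
25 [ 0.4752 -0.084   0.132 ] 0.0176 -62.199999999999996
309 [ 0.5135 -0.0826  0.132 ] 0.0458 -7.499999999999998
```

View pics/w6.png

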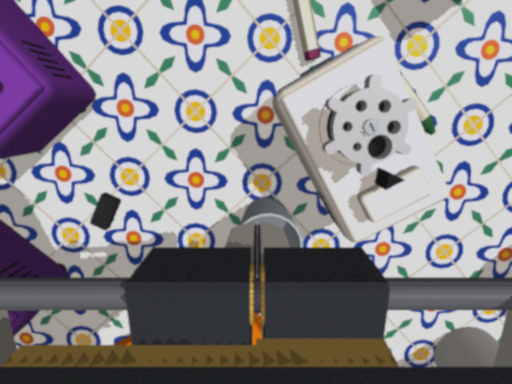

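The view shows the largest hole at (379,146), facing the arrow at (388,178). The measured angle is 0.8° from the arrow, the dial is seated in its click, and the robot is clear of everything. I'll hand the job in.

```bash
python3 -c "
from plant import robot
print(robot.close_job())"
```

```text
the job is handed in; nothing more can be done
None
```

I flicked the dial one click counter-clockwise: its largest hole now stands at the feed arrow (measured within about 1°), the dial rests in its click with the arm clear, and the job is handed in; no verdict came back.

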